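# Fit the lever of a capping press, flip its safety catch and hold the press closed

## Task

Close the capping press on the bottle that stands in it. First lift the loose lever bar out of its stand and push its bare steel end fully home into the socket on top of the press hub; only then flip the safety catch that props up the hub's nose fully over sideways, away from the press head; then take hold of the lever bar and pull it toward the front of the press, practically as far as it goes. Finish while still holding the lever pulled, since it springs back when let go, and leave the tape roll, stapler and ink pad where they are.

Things in the scene. Friction and masses are not known exactly. Their poses are not given: they have to be found in the camera images.
- press: Grey bench capping press, fixed. Origin on the worktop under the hub's axis; x points to its back, y to its left seen from the front, z up. Base plate x -100..+90, y -125..+75, 14 mm thick. Head block x -69..+85, y +5..+65, top z 168 mm; a square ram stands out of it at x -35, y +35, to z 207 mm. Hub and catch are outside the head, at y -55 mm. A bottle is fixed under the ram.
- press_hub (a joint): Turn of the hub, rad: 0 socket upright, grows as the lever is pulled to the press's front (-x), stop at 0.75. Axis along the press's y at x 0, z 115 mm. A spring returns it: 0.7 N m at the stop, 5 to 6 N at the bar's grip. The hub's nose (18 mm wide, tip 63 mm ahead of the axis) sits on the catch: it cannot turn until the catch is flipped.
- socket_mouth (a point): Centre of the open mouth of the hub's socket, a round hole 14 mm across with a 2.5 mm chamfer in a dark steel block 34 x 34 mm, 38 mm deep. Its z axis points out of the socket along its bore (up while the hub is at rest), 55 mm from the hub's axis. Turns with the hub. World height 170 mm at rest.
- socket_floor (a point): Bottom of the socket, 38 mm below the mouth along the bore and 17 mm from the hub's axis; the end of the lever bar stands here when fully home. The bar has play in the bore: pulled, it leans up to 0.12 rad further than the hub. Turns with the hub; same axes as the mouth.
- catch (a joint): Turn of the safety catch, rad: 0 upright, propping up the hub's nose; grows as it is flipped sideways toward the press's -y (away from the head), stop at 1.5, where it lies flat. Stiff enough (0.04 N m) to stay where it is left.
- catch_tab (a point): Top of the catch's steel thumb tab, 12 mm (press x) x 10 mm (press y) x 78 mm high, the tallest and foremost part of the catch, 80 mm ahead of the socket and 84 mm from the catch's hinge axis; world height 146 mm while upright. Between the tab and the side plane of the head lie 55 mm of free air. Moves with the catch.
- catch_hinge (a point): Point on the catch's hinge axis straight below the tab, at height 62 mm. The axis runs along the press's x.
- lever_bar: Loose lever bar, 145 mm long, about 120 g: bare round steel shank 12 mm across with a bevelled end (z 0 to 92 mm), then a black grip, 23 to 24 mm across (z 92 to 145 mm). Origin at the centre of the bare end, z along the bar to the grip. At the start it stands in its stand, its end 36 mm deep in the hole, upright or leaning up to 0.05 rad in the play.
- bar_grip (a point): Point on the axis of the lever bar in the middle of the black grip, 120 mm from the bare end.
- stand: Stand for the lever bar: fixed grey plastic block 70 x 70 x 46 mm with an upright round hole 13.5 mm across, 36 mm deep, in its middle. Origin under its middle.
- tape_roll: Roll of brown tape lying flat, 92 mm across, 48 mm high; origin under its middle. To be left alone. It may be on either side of the press, as may the stand.
- stapler: Blue stapler 22 x 98 x 28 mm, its length along its own y; origin under its middle. To be left alone.
- ink_pad: Dark blue ink pad box 52 x 68 x 17 mm; origin under its middle. To be left alone.

How it is judged:
By the outcome, as a careful person would: the job done as asked, in the order asked, and still so for the second after the job is handed in, while the arm keeps its last pose, push and grip.
It also fails if it takes over 72 s, if anything falls off the work surface, if the arm or the gripper's body presses on something with over 40 N, if the wrist force passes 120 N, or if a joint passes its speed limit or range.

## Robot

A 6-joint arm with a two-finger parallel gripper is mounted at the origin on a cart in front of the work surface, level with it; the furniture and walls round the work are solid. World frame = base frame: x ahead of the robot, y to its left, z up, the work surface at z = 0. Lengths are in m, angles in degrees, forces in N, time in s.
With the tool pointing down it reaches from about 0.325 to 0.775 m from the base axis. Payload 5.5 kg.
Tool frame: the origin (TCP) lies at the centre of the arm's flange, where the gripper is bolted on; the fingertips stand 182 mm ahead of it and the grasp point (between the pads) lies 163 mm ahead of it; z points along the fingers, y is the line along which they close (so a half turn about z gives the same grasp; the last joint's range is limited). The gripper opens to 88 mm and grips with 3 to 60 N. Pads are 20 mm wide; open, the fingers measure 115 mm over their backs; the gripper's body (75 mm by 178 mm) begins 61 mm behind the grasp point.
Start: joints at [-68.795, 5.22, 70.514, -0, 104.267, -3.249], TCP at [0.248, -0.546, 0.405] pointing down, gripper open.
Joint ranges: [-164.24, 164.24], [-49.07, 125.15], [9.68, 141.18], [-86.29, 266.29], [3.28, 154.24], [-151.56, 151.56]. Speed limits (degrees/s): [147.25, 147.25, 172.46, 180, 180, 180].

## Interface

Orientations are given as [roll, pitch, yaw] about the fixed x, y, z axes, in that order (R = Rz(yaw) Ry(pitch) Rx(roll)).
In Python, from station import r gives the robot as it stands. The module is installed in compiled form; this text tells all that it offers. Calls block until the motion is done:
- r.reach(position, orientation): joint-space move of the TCP to a pose.
- r.servo_line(position, rotation=None, speed=0.15): straight line of the TCP; rotation=None keeps the orientation; speed is the mean speed in m/s.
- r.move_joints(angles): joint-space move.
- r.let_go() and r.grab(squeeze=None): open the fingers fully, or close them until they stop; squeeze is the grip in N (None keeps the last).
- r.wait(seconds).
- r.inverse_kinematics(position, orientation): joint angles nearest the present ones, or None.
- r.sense(): the state.
- r.snapshot(name): name is "scene" or "top" or "wrist"; returns a dict with "frame" (420x560x3 uint8, red, green, blue), "fx", "fy", "cx", "cy" (pixels), "R" (3x3) and "t" (3): a world point X has camera coordinates R X + t. Camera axes: x right, y down, z forward; pixel columns grow to the right and rows downward; lengths in m; the calibration is good to about 2 mm. A picture is of the moment at which its call begins. There is no depth.
A pose or a line that the arm cannot do raises r.IKError and nothing moves.
- r.hand_in(): hands the job in; it is judged then, once.
The state is a dict: "clock": time; "joints": joint angles; "joint_vel": joint speeds; "joint_torque": joint torques, N m; "tcp_pos": TCP position; "orientation": TCP orientation; "contact_force": force on the tool from outside, world axes, zero at the start; "torque": the same for the moment, N m; "opening": finger opening in m; "gripper_force": force on a finger pad.
Only numpy, scipy, OpenCV 4.12 (cv2) and the standard library are available. Lean on these libraries where they do the work, as an engineer would, in place of code of your own. Each camera call takes 0.05 s, during which the arm holds its last target. There are 200 camera calls.

## Working session

There is one attempt and no reset: what is moved stays moved. The work goes in short steps, each a Python script; the robot and the scene stay as the last script left them, time stands still between calls to the robot, and variables do not carry over. Pictures are saved under pics/ and viewed, at most 10 in all, crops included, and the job is handed in when it is done.

```bash
mkdir -p pics
cat > h.py <<'E'
import numpy as np, cv2
from station import r
def snap(n,f):
    s=r.snapshot(n); cv2.imwrite(f'pics/{f}.png',s['frame'][:,:,::-1]); np.save(f'pics/{f}.npy',s,allow_pickle=True); return s
def load(f): return np.load(f'pics/{f}.npy',allow_pickle=True).item()
def ray(s,p):
    R=np.array(s['R']);t=np.array(s['t'])
    d=R.T@np.array([(p[0]-s['cx'])/s['fx'],(p[1]-s['cy'])/s['fy'],1.]); return -R.T@t,d/np.linalg.norm(d)
def plane(s,p,z):
    o,d=ray(s,p); return o+d*(z-o[2])/d[2]
def proj(s,X):
    c=np.array(s['R'])@np.array(X)+np.array(s['t']); return np.array([s['fx']*c[0]/c[2]+s['cx'],s['fy']*c[1]/c[2]+s['cy']])
def tri(obs):
    A=np.zeros((3,3));b=np.zeros(3);L=[]
    for s,p in obs:
        o,d=ray(s,p);P=np.eye(3)-np.outer(d,d);A+=P;b+=P@o;L.append((P,o))
    X=np.linalg.solve(A,b); return X,[np.linalg.norm(P@(X-o)) for P,o in L]
E
python3 - <<'E'
from h import *
a=snap('scene','s0');b=snap('top','t0')
for s in(a,b): print(s['fx'],s['cx'],s['cy'],np.round(-np.array(s['R']).T@np.array(s['t']),3),np.round(s['R'],2).tolist())
print(r.sense())
E
```

```text
518.3336937786577 281.40496625200313 207.3685166994908 [-0.233  0.711  0.855] [[-0.67, -0.74, 0.0], [-0.43, 0.38, -0.82], [0.61, -0.55, -0.57]]
485.5761561238328 278.6651143987754 200.78953565331224 [ 0.47  -0.014  1.528] [[-0.03, -1.0, -0.01], [-1.0, 0.03, -0.06], [0.06, 0.0, -1.0]]
{'clock': 0.1, 'joints': array([-6.87932572e+01,  5.25861981e+00,  7.05733949e+01,  1.71888763e-03,
        1.04268275e+02, -3.24682900e+00]), 'joint_vel': array([-6.24984620e-02,  4.84385177e-02, -2.52504875e-01,  1.22981793e-02,
       -3.89147299e-02,  2.00878813e-04]), 'joint_torque': array([ 3.88478904e-03, -4.47857559e+01, -4.07569778e+01,  7.00900541e-02,
        2.83910392e-02, -9.76131150e-05]), 'tcp_pos': array([ 0.24841201, -0.54621581,  0.40363714]), 'orientation': array([-1.79899965e+02, -7.34409669e-03,  2.44539875e+01]), 'contact_force': array([ 0.78978919, -0.11414505,  0.03793165]), 'torque': array([-0.01099781, -0.06112553,  0.0108393 ]), 'gripper_force': 0.0, 'opening': 0.08789770792472251}
```

View pics/s0.png

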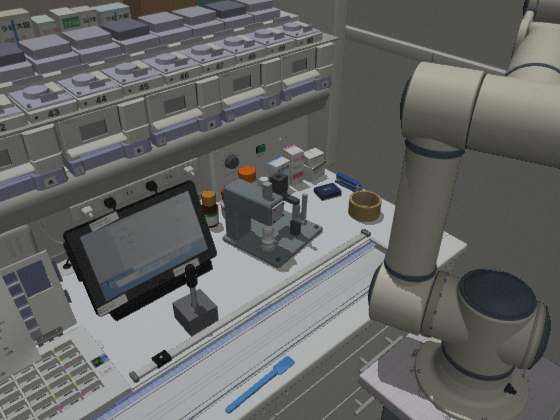

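View pics/t0.png

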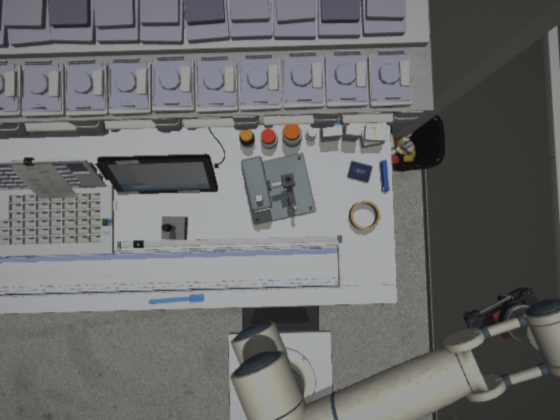

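The scene view shows the stand with the bar at about (195,310), the bar's grip at (191,275), and the press around (270,220). In the top view the stand is at (173,228) and the press at (280,188), with the tape, stapler and ink pad to the right. Next I'll enlarge these.

Run:
```python
from h import *
a=load('s0')['frame'];b=load('t0')['frame']
def c(f,x,y,w,h,k): return cv2.resize(f[y:y+h,x:x+w],None,fx=k,fy=k,interpolation=cv2.INTER_CUBIC)
A=c(a,215,165,115,100,4.0)   # 460x400
B=c(b,235,145,85,85,4.0)     #340x340
C=c(a,165,255,60,80,2.5)    #150x200
D=c(b,150,205,50,45,4)    #200x180
m=np.zeros((600,800,3),np.uint8)
m[:400,:460]=A;m[:340,460:800]=B;m[400:600,:150]=C;m[400:580,200:400]=D
m=np.clip(m.astype(float)*1.5,0,255).astype(np.uint8)
cv2.imwrite('pics/m0.png',m[:,:,::-1])
s=load('t0')
for n,p,z in [('stand',(173,228),.046),('grip',(167,228),.155),('socket',(288,179),.17),('baseUL',(243,158),.014),('baseLR',(314,213),.014),('tape',(364,216),.048)]: print(n,plane(s,p,z).round(3))
```

```text
stand [0.485 0.315 0.046]
grip [0.484 0.308 0.155]
socket [ 0.612 -0.037  0.17 ]
baseUL [0.698 0.099 0.014]
baseLR [ 0.519 -0.118  0.014]
tape [ 0.505 -0.267  0.048]
```

View pics/m0.png

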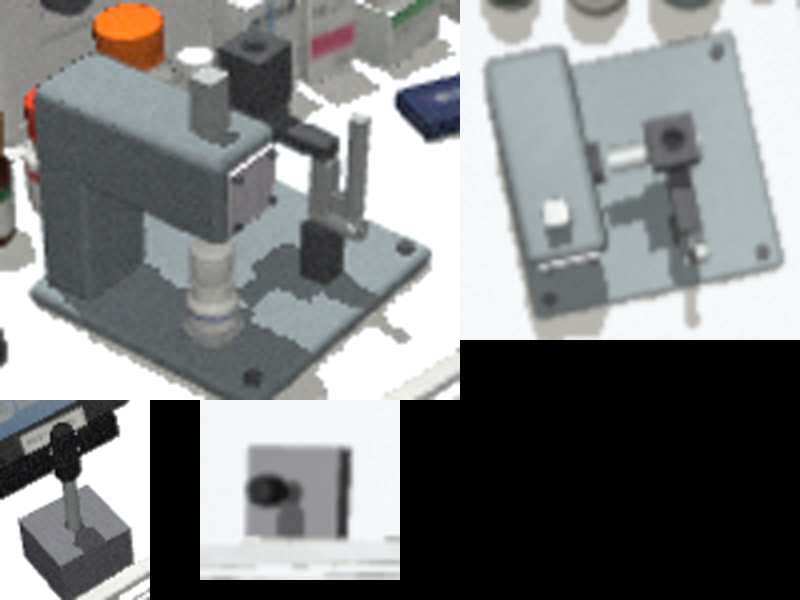

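Run:
```python
from h import *
a=load('s0');b=load('t0')
for n,p,q in [('socket',(278.2,175.4),(287.6,178.9)),('tab',(304.7,194.5),(294.4,207.4)),('ram',(266.5,183.5),(258.6,197.9)),('griptop',(190.8,266),(165.2,227.4))]:
    X,e=tri([(a,p),(b,q)]); print(n,X.round(4),np.round(e,4))
S=plane(b,(287.6,178.9),.17);T=plane(b,(294.4,207.4),.146);d=S-T;print(S,T,np.hypot(d[0],d[1]),np.degrees(np.arctan2(d[1],d[0])))
# shelf edge
for z in(.2,.4,.6): print(z,plane(b,(290,122),z).round(3))
X,e=tri([(a,(196,185)),(b,(216,158))]);print('monTR',X.round(3),np.round(e,3))
X,e=tri([(a,(213,260)),(b,(217,190))]);print('monBR',X.round(3),np.round(e,3))
for z in(.5,.45):
  for P in([.53,-.03,z],[.43,.30,z]): print(P,z,r.inverse_kinematics(P,[180,0,0]))
print(r.sense()['clock'])
```

```text
socket [ 0.611  -0.0373  0.1715] [0.0015 0.0015]
tab [ 0.5315 -0.0548  0.1449] [0.0016 0.0016]
ram [0.5584 0.0447 0.206 ] [0.0003 0.0003]
griptop [0.4851 0.3126 0.1538] [0.0012 0.0012]
[ 0.61216578 -0.03624695  0.17      ] [ 0.5326249  -0.05365007  0.146     ] 0.08142248425770797 12.341534963935807
0.2 [ 0.767 -0.047  0.2  ]
0.4 [ 0.722 -0.042  0.4  ]
0.6 [ 0.678 -0.037  0.6  ]
monTR [0.675 0.162 0.196] [0.002 0.002]
monBR [0.6   0.183 0.022] [0.001 0.001]
[0.53, -0.03, 0.5] 0.5 [-6.91191808e+00 -3.07847284e+00  6.91366514e+01 -2.54444375e-14
  1.13941821e+02  8.30880819e+01]
[0.43, 0.3, 0.5] 0.5 [ 3.11844130e+01 -4.07248961e+00  7.00886516e+01 -2.54444375e-14
  1.13983838e+02  1.21184413e+02]
[0.53, -0.03, 0.45] 0.45 [-6.91191808e+00 -4.63248927e+00  7.57806964e+01 -2.54444375e-14
  1.08851793e+02  8.30880819e+01]
[0.43, 0.3, 0.45] 0.45 [ 3.11844130e+01 -5.62997115e+00  7.67188006e+01 -2.54444375e-14
  1.08911171e+02  1.21184413e+02]
0.1
```

```bash
cat >> h.py <<'E'
from scipy.spatial.transform import Rotation as Ro
YAW=12.3
def ori(tilt=0,yaw=180+YAW):
    "tool pointing down; tilt>0 deg leans the flange back to the press front (fingers point forward)"
    h=np.radians(YAW) ; M=Ro.from_euler('xyz',[180,0,yaw],degrees=True)
    ax=np.array([-np.sin(h),np.cos(h),0])
    return (Ro.from_rotvec(-ax*np.radians(tilt))*M)
def eul(M): return M.as_euler('xyz',degrees=True)
def tcp(g,M,off=.163): return np.array(g)-M.apply([0,0,off])
E
python3 - <<'E'
from h import *
a=load('s0');b=load('t0')
X,e=tri([(a,(333,93)),(b,(411,106))]);print('shelf',X.round(3),np.round(e,3))
h=np.radians(YAW);ex=np.array([np.cos(h),np.sin(h),0]);S=np.array([.6115,-.037,0])
for y in(180+YAW,YAW):
  for t in(0,25,43,50):
    M=ori(t,y);th=np.radians(t);g=S-ex*.137*np.sin(th)+[0,0,.115+.137*np.cos(th)]
    q=r.inverse_kinematics(tcp(g,M),eul(M));print(y,t,tcp(g,M).round(3),None if q is None else np.round(q,1))
M=ori(0,180)
r.reach([.25,-.45,.5],[180,0,90]) if 0 else None
r.servo_line([.248,-.546,.5],speed=.2)
r.reach([.42,.31,.47],[180,0,180])
snap('wrist','w1');r.servo_line([.42,.26,.47],speed=.2);snap('wrist','w2')
s=load('w1');print(-np.array(s['R']).T@s['t'],np.round(s['R'],2).tolist(),r.sense()['clock'],r.sense()['tcp_pos'])
m=np.hstack([load('w1')['frame'],load('w2')['frame']]);cv2.imwrite('pics/w12.png',cv2.resize(m,(800,300),interpolation=cv2.INTER_AREA)[:,:,::-1])
E
```

```text
shelf [ 0.776 -0.382  0.249] [0.019 0.019]
192.3 0 [ 0.612 -0.037  0.415] [  -6.6    7.3   67.2   -0.   105.5 -108.9]
192.3 25 [ 0.488 -0.064  0.387] [ -15.3  -22.3   98.7   11.4   81.3 -117.1]
192.3 43 [ 0.412 -0.081  0.334] [ -25.4  -42.2  120.    26.7   68.1 -130.1]
192.3 50 [ 0.387 -0.086  0.308] None
12.3 0 [ 0.612 -0.037  0.415] [ -6.6   7.3  67.2  -0.  105.5  71.1]
12.3 25 [ 0.488 -0.064  0.387] [-15.3 -22.3  98.7  11.4  81.3  62.9]
12.3 43 [ 0.412 -0.081  0.334] [-25.4 -42.2 120.   26.7  68.1  49.9]
12.3 50 [ 0.387 -0.086  0.308] None
[0.35066864 0.30902431 0.44958519] [[0.0, 1.0, -0.0], [0.97, -0.0, 0.26], [0.26, -0.0, -0.97]] 4.2833 [0.42012603 0.25981994 0.47013654]
```

View pics/w12.png

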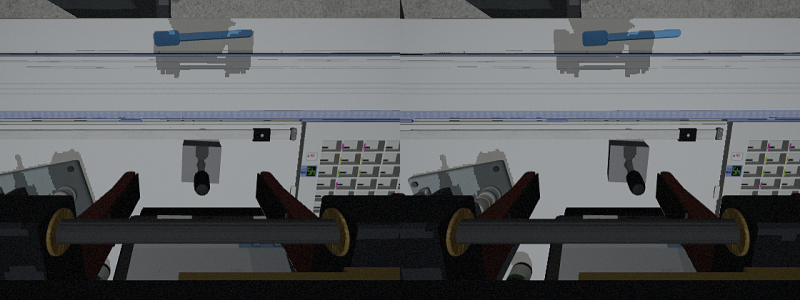

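The wrist views show the stand at full-frame (283,225) in the first and (880-560=320,225) in the second, with the grip's top face near (283,260) and (321,263). Next I'll get the bar axis in both views by masking.

Run:
```python
from h import *
T=[]
for n,x0 in(('w1',243),('w2',283)):
    f=load(n)['frame'][185:285,x0:x0+80]; T.append(cv2.resize(f,None,fx=5,fy=5,interpolation=cv2.INTER_NEAREST))
m=np.clip(np.hstack(T).astype(float)*1.6,0,255).astype(np.uint8)
for k in range(0,500,50): m[k,::5]=[255,0,0]
for k in range(0,800,50): m[::5,k]=[255,0,0]
cv2.imwrite('pics/c1.png',m[:,:,::-1])
for n in('w1','w2'):
    s=load(n);f=s['frame'].astype(int).sum(2);print(n,s['fx'])
    for row in range(225,275,4):
        c=np.where(f[row,265:345]<100)[0]+265; print(row,(c.min(),c.max(),len(c)) if len(c) else None,end=' ')
```

```text
w1 326.41096565421134
225 None 229 (np.int64(276), np.int64(276), 1) 233 None 237 (np.int64(277), np.int64(277), 1) 241 (np.int64(276), np.int64(288), 13) 245 (np.int64(273), np.int64(291), 19) 249 (np.int64(272), np.int64(292), 21) 253 (np.int64(272), np.int64(292), 21) 257 (np.int64(272), np.int64(292), 21) 261 (np.int64(272), np.int64(293), 13) 265 (np.int64(273), np.int64(292), 14) 269 (np.int64(275), np.int64(290), 12) 273 None w2 326.41096565421134
225 (np.int64(291), np.int64(322), 3) 229 (np.int64(291), np.int64(324), 4) 233 (np.int64(291), np.int64(316), 3) 237 (np.int64(291), np.int64(291), 1) 241 (np.int64(291), np.int64(333), 16) 245 (np.int64(291), np.int64(336), 20) 249 (np.int64(291), np.int64(338), 23) 253 (np.int64(318), np.int64(340), 23) 257 (np.int64(319), np.int64(342), 24) 261 (np.int64(321), np.int64(342), 19) 265 (np.int64(322), np.int64(342), 19) 269 (np.int64(325), np.int64(340), 15) 273 (np.int64(331), np.int64(331), 1)
```

View pics/c1.png

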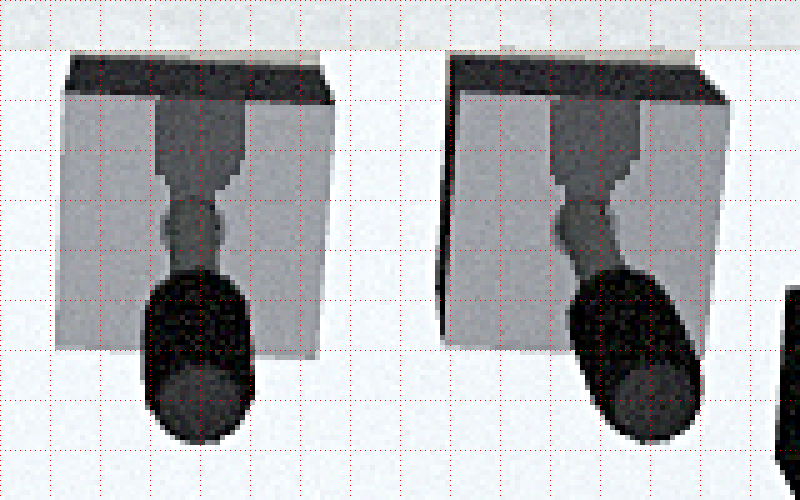

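The crop shows the grip's top face centred at about (202,403) and (655,403) in crop pixels, the hole in the stand at (193,225) and (588,225), and the bar nearly upright.

Run:
```python
from h import *
a=load('w1');b=load('w2');t=load('t0');sc=load('s0')
P=lambda n,x,y:((243+x/5-.5 if n==1 else 283+(x-400)/5-.5),185+y/5-.5)
for n,u,v in(('top',(202,403),(655,403)),('hole',(193,226),(588,226))):
    X,e=tri([(a,P(1,*u)),(b,P(2,*v))]);print(n,X.round(4),np.round(e,4),[plane(s,P(k,*p),z).round(4)[:2] for s,k,p in((a,1,u),(b,2,v)) for z in((.155,) if n=='top' else (.046,))])
X,e=tri([(a,P(1,202,403)),(b,P(2,655,403)),(t,(165.2,227.4)),(sc,(190.8,266))]);print(X.round(4),np.round(e,4))
for k,s,C in((1,a,[(65,92),(333,103),(318,360),(55,345)]),(2,b,[(458,92),(728,103),(703,355),(443,345)])):
    W=np.array([plane(s,P(k,*c),.046)[:2] for c in C]);print(W.round(4).tolist(),W.mean(0).round(4))
```

```text
top [0.4857 0.315  0.1521] [0.0001 0.0001] [array([0.4843, 0.315 ]), array([0.4845, 0.3145])]
hole [0.4819 0.3145 0.0525] [0.0001 0.0001] [array([0.484 , 0.3146]), array([0.4841, 0.3155])]
[0.4847 0.3138 0.1543] [0.0012 0.0008 0.0012 0.002 ]
[[0.4481, 0.282], [0.451, 0.3502], [0.5214, 0.348], [0.5171, 0.2781]] [0.4844 0.3146]
[[0.4482, 0.2812], [0.4512, 0.3501], [0.5203, 0.3472], [0.5173, 0.2781]] [0.4842 0.3141]
```

Run:
```python
from h import *
B=[.4843,.3146]
M=[180,0,180]
r.servo_line([*B,.40],M,speed=.15)
r.servo_line([*B,.293],speed=.08)
r.grab(40); s=r.sense();print('grab',s['opening'],s['gripper_force'],s['contact_force'].round(2),s['clock'])
r.servo_line([*B,.42],speed=.08); s=r.sense();print(s['opening'],s['contact_force'].round(2),s['clock'],s['tcp_pos'])
w=snap('wrist','w3');snap('scene','s3');snap('top','t3')
print(proj(w,[*B,.137]),proj(w,[*B,.209]))
print(r.inverse_kinematics([.6115,-.037,.52],eul(ori())))
f=w['frame'];c=np.hstack([cv2.resize(f[150:300,210:360],(450,450),interpolation=cv2.INTER_NEAREST),cv2.resize(load('s3')['frame'][185:335,140:255],(345,450),interpolation=cv2.INTER_CUBIC)])
cv2.imwrite('pics/c3.png',np.clip(c*1.5,0,255).astype(np.uint8)[:,:,::-1])
```

```text
grab 0.022654370971927518 39.97347526666999 [ 0.24 -0.15 -0.56] 7.6667
0.022643708872811075 [ 0.92 -0.16 -0.46] 9.4083 [0.48430479 0.31460774 0.41934112]
[277.48295195 210.81813505] [277.69951085 240.8166185 ]
[-6.64409206e+00  1.06834927e+01  5.26560479e+01 -2.54444375e-14
  1.16660459e+02 -1.08944092e+02]
```

View pics/c3.png

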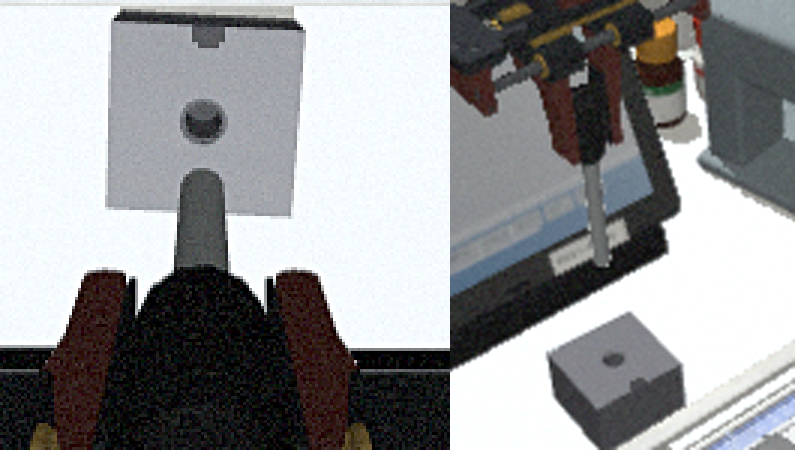

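The wrist crop shows the shank's end at full-frame (277,208), within 2 mm of the predicted position, and the empty hole at (278,190). The bar is held straight. I'll carry it over the socket and use the same camera to compare them.

Run:
```python
from h import *
S=[.6115,-.037]
p=r.sense()['tcp_pos']
r.servo_line([p[0],p[1],.52],speed=.2)
r.servo_line([*S,.52],eul(ori()),speed=.15)
r.servo_line([*S,.483],speed=.1)
w=snap('wrist','w4');snap('scene','s4');print(r.sense()['tcp_pos'],r.sense()['clock'])
print(proj(w,[*S,.20]),proj(w,[*S,.17]),proj(w,[.5315,-.0548,.146]))
f=w['frame'];c=np.hstack([cv2.resize(f[130:280,220:340],(480,600),interpolation=cv2.INTER_NEAREST),cv2.resize(load('s4')['frame'][130:280,245:325],(320,600),interpolation=cv2.INTER_CUBIC)])
cv2.imwrite('pics/c4.png',np.clip(c*1.5,0,255).astype(np.uint8)[:,:,::-1])
```

```text
[ 0.61134573 -0.03692353  0.48421722] 13.4667
[277.22218864 210.60420101] [277.16602334 202.23350499] [276.86457502 110.34094304]
```

View pics/c4.png

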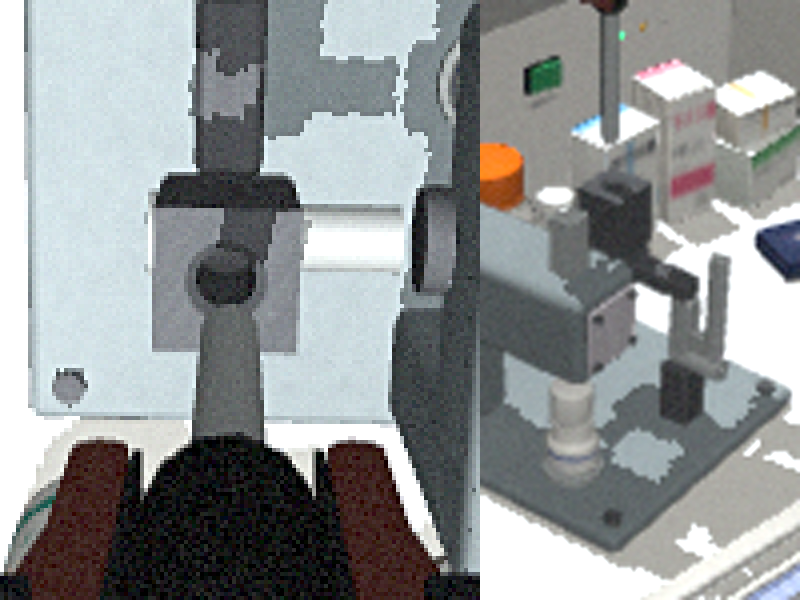

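The wrist crop shows the socket face centred at crop (226,279) and the shank's end at (229,305), so the socket lies slightly ahead of my estimate. The scene crop agrees. I'll correct for that, descend to just above the mouth, and feel the rest of the way.

Run:
```python
from h import *
w=load('w4');P=lambda x,y:(220+x/4-.4,130+y/4-.4)
h=np.radians(YAW);ex=np.array([np.cos(h),np.sin(h)]);ey=np.array([-np.sin(h),np.cos(h)])
F=plane(w,P(226,279.5),.17)[:2];T=plane(w,P(229,306),.2012)[:2]+5e-3*ex
C=[plane(w,P(*c),.17)[:2] for c in((155,207),(299,207),(297,353),(152,351))]
print(F,T,'d press',(F-T)@ex,(F-T)@ey,[np.linalg.norm(C[i]-C[i-1]).round(4) for i in range(4)], np.degrees(np.arctan2(*(C[0]-C[3])[::-1])),np.degrees(np.arctan2(*(C[1]-C[2])[::-1])))
d=F-T;d=np.clip(d@ex,-.004,.004)*ex+np.clip(d@ey,-.003,.003)*ey
p=r.sense()['tcp_pos'];q=p[:2]+d;print('to',q)
r.servo_line([*q,.464],speed=.08);r.wait(.2)
snap('wrist','w5');f0=r.sense();print(f0['tcp_pos'],f0['contact_force'].round(2),f0['clock'])
c=cv2.resize(load('w5')['frame'][150:250,220:340],(720,600),interpolation=cv2.INTER_CUBIC)
cv2.imwrite('pics/c5.png',np.clip(c*1.5,0,255).astype(np.uint8)[:,:,::-1])
```

```text
[ 0.60916192 -0.03851705] [ 0.61237689 -0.03713148] d press -0.0034363419448997026 -0.0006688839950421099 [np.float64(0.034), np.float64(0.0326), np.float64(0.0345), np.float64(0.0339)] -169.6563611670645 -167.62527406544473
to [ 0.60813076 -0.03830911]
[ 0.6081422  -0.03827907  0.46468334] [-0.89  0.45 -0.53] 14.1083
```

View pics/c5.png

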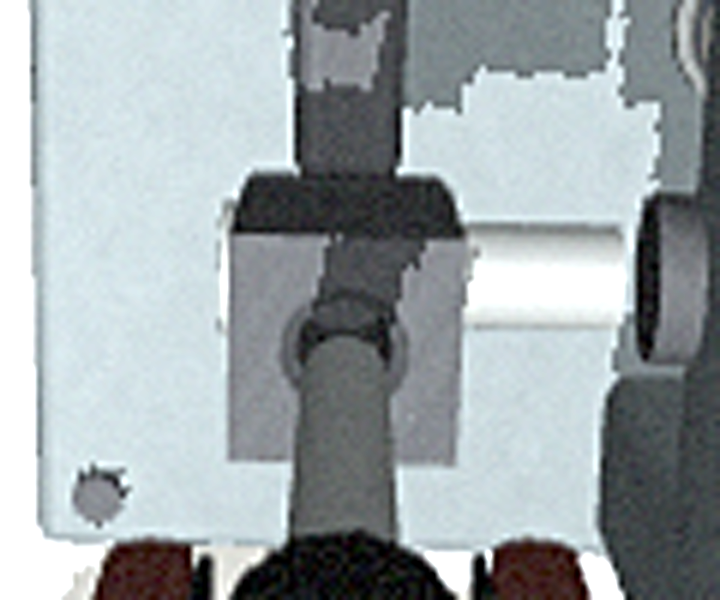

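The shank's end at crop (346,335), corrected for its height, lies on the hole centre (345,348). I'll insert with force monitoring.

Run:
```python
from h import *
p=r.sense()['tcp_pos'];f0=r.sense()['contact_force']
xy=[.60813,-.03831]
for z in np.arange(.460,.4079,-.004):
    r.servo_line([*xy,z],speed=.04);s=r.sense();d=s['contact_force']-f0
    print(round(z,3),s['tcp_pos'][2].round(4),d.round(1),s['opening'].round(4),s['torque'].round(2))
    if d[2]>15 or np.hypot(d[0],d[1])>15: break
print(s['clock'])
```

```text
Traceback (most recent call last):
AttributeError: 'float' object has no attribute 'round'
```

Run:
```python
from h import *
f0=np.array([-.89,.45,-.53])
xy=[.60813,-.03831]
for z in np.arange(.456,.4079,-.004):
    r.servo_line([*xy,z],speed=.04);s=r.sense();d=s['contact_force']-f0
    print(round(z,3),round(s['tcp_pos'][2],4),d.round(1),round(s['opening'],4),s['torque'].round(2))
    if d[2]>15 or np.hypot(d[0],d[1])>15: break
print(s['clock'])
```

```text
0.456 0.4555 [ 0.8  0.  -0.3] 0.0226 [ 0.09 -0.13  0.06]
0.452 0.4515 [ 0.5 -0.7 -0.8] 0.0233 [ 0.07 -0.12  0.01]
0.448 0.4476 [ 1.  -0.8 -1.1] 0.0228 [ 0.08 -0.13  0.02]
0.444 0.4436 [ 1.   0.3 -0.2] 0.0228 [ 0.08 -0.15  0.04]
0.44 0.4396 [ 1.6 -0.3 -1.3] 0.0227 [ 0.01 -0.14 -0.02]
0.436 0.4356 [ 1.  -0.9 -1.1] 0.023 [ 0.05 -0.15  0.02]
0.432 0.4316 [ 1.6  0.3 -0.1] 0.0229 [ 0.09 -0.16  0.01]
0.428 0.4275 [ 1.8 -0.8 -0.1] 0.0229 [ 0.1  -0.1   0.01]
0.424 0.4236 [ 0.4 -0.7 -0.6] 0.0227 [ 0.09 -0.13  0.04]
0.42 0.4195 [ 0.7 -0.3 -0.6] 0.0228 [ 0.1  -0.12 -0.02]
0.416 0.4155 [ 1.2 -0.3 -1. ] 0.0229 [ 0.01 -0.13  0.11]
0.412 0.4147 [-1.5 -0.7  8. ] 0.0228 [ 0.17  0.21 -0.02]
0.408 0.4144 [-1.7  0.2 18. ] 0.0229 [0.35 0.64 0.  ]
17.6083
```

The bar is home: it met the floor at TCP z 0.4147 (0.415 expected), with the shank 38 mm deep. Next I'll release it, lift clear and flip the catch.

```bash
cat >> h.py <<'E'
_h=np.radians(YAW);EX=np.array([np.cos(_h),np.sin(_h),0]);EY=np.array([-np.sin(_h),np.cos(_h),0])
S0=np.array([.6081,-.0383,0])          # socket axis on worktop
def W(x,y,z): "press coords -> world"; return S0+EX*x+EY*(y+.055)+[0,0,z]
E
python3 - <<'E'
from h import *
M=ori(18);tip=lambda x,y,z:tcp(W(x,y,z),M,.182)
def arc(f,rr=.066,w=.0135): return tip(-.083,-.055-rr*np.sin(f)+.005*np.cos(f)+w,.062+rr*np.cos(f)+.005*np.sin(f)+.003)
st=tip(-.083,-.028,.131);hi=st+[0,0,.16]
path=[arc(f) for f in np.arange(0,1.66,.15)]
for p in [hi,st]+path: assert r.inverse_kinematics(p,eul(M)) is not None,p
r.servo_line([.60813,-.03831,.4146],speed=.05)
r.let_go();r.wait(.2)
r.servo_line([.60813,-.03831,.49],speed=.15)
snap('scene','s6');snap('wrist','w6')
r.grab(10)
r.servo_line(hi,eul(M),speed=.15);r.servo_line(st,speed=.12);r.wait(.2)
f0=r.sense()['contact_force'];print(f0,r.sense()['clock'])
for i,p in enumerate(path):
    r.servo_line(p,speed=.06);s=r.sense();d=s['contact_force']-f0
    print(i,np.round([d@EX,d@EY,d[2]],1),np.round(s['tcp_pos']-p,4))
    if np.linalg.norm(d)>25: break
snap('scene','s7');snap('top','t7');print(s['clock'])
E
```

```text
[-0.16087866 -0.10714287  0.16746422] 24.0667
0 [ 0.1 -0.1 -1.3] [ 0.0001 -0.0005 -0.    ]
1 [-0.6  1.2 -0.5] [ 0.0001 -0.0004 -0.0001]
2 [-0.4  0.4 -0. ] [ 0.     -0.0004 -0.0002]
3 [-0.  -1.  -0.1] [ 0.     -0.0004 -0.0003]
4 [ 0.   0.2 -0.4] [-0.     -0.0003 -0.0004]
5 [-0.  -0.8 -0.1] [-0.     -0.0003 -0.0005]
6 [-0.1 -0.  -0.7] [-0.0001 -0.0003 -0.0006]
7 [-0.2  0.2  0.8] [-0.0001 -0.0002 -0.0006]
8 [0.3 0.5 0.8] [-0.0001 -0.0001 -0.0007]
9 [-0.4  0.   0.1] [-0.0001 -0.0001 -0.0007]
10 [-0.3  0.8 -0.8] [-0.0002 -0.     -0.0007]
11 [-13.5   6.   23.8] [ 0.0005 -0.      0.0054]
27.8417
```

Run:
```python
from h import *
p=r.sense()['tcp_pos']
M=ori(18)
r.servo_line(p+[0,0,.16],speed=.15)
snap('scene','s8');snap('top','t8');r.wait(.1)
a=load('s8')['frame'];b=load('t8')['frame']
c=np.hstack([cv2.resize(a[145:270,220:340],(432,450),interpolation=cv2.INTER_CUBIC),cv2.resize(b[140:240,235:315],(360,450),interpolation=cv2.INTER_CUBIC)])
cv2.imwrite('pics/c8.png',np.clip(c*1.5,0,255).astype(np.uint8)[:,:,::-1]);print(r.sense()['clock'])
```

```text
29.3917
```

View pics/c8.png

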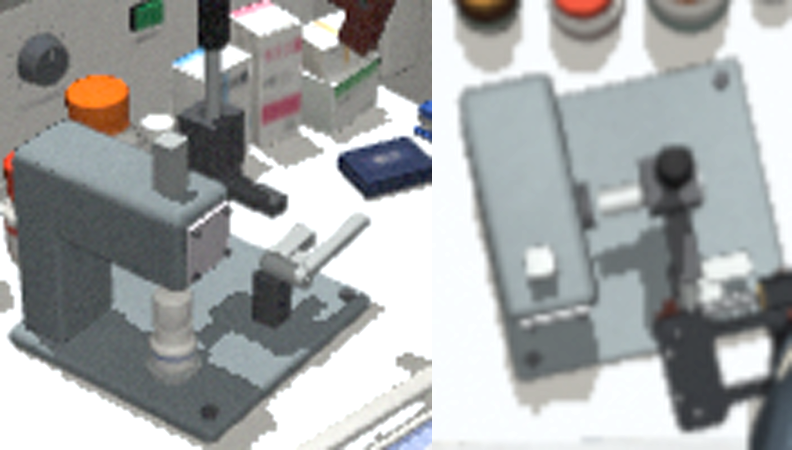

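The lever bar stands seated in the socket at crop (212,60). The catch lies flat to -y, its tab pointing along the base edge from (300,275) to (362,220), and the nose is free. Next I'll check the tab position numerically, then grip the bar and pull it.

Run:
```python
from h import *
s=load('s8')
for f in(1.2,1.35,1.5): print(f,proj(s,W(-.08,-.055-.084*np.sin(f),.062+.084*np.cos(f))).round(1),'seen 320.6 206.7')
def pose(th,de=.12,rad=.120):
    b=th+de;g=W(-.017*np.sin(th)-rad*np.sin(b),-.055,.115+.017*np.cos(th)+rad*np.cos(b))
    M=ori(min(np.degrees(b),38));return tcp(g,M),eul(M)
for th,de in((.4,.12),(.75,.12),(.9,.12)): q=r.inverse_kinematics(*pose(th,de));print(th,None if q is None else np.round(q,1))
p=r.sense()['tcp_pos']
r.servo_line([p[0],p[1],.50],speed=.15)
r.let_go()
up=[.60813,-.03831]
r.servo_line([*up,.50],eul(ori()),speed=.15);r.wait(.1)
r.servo_line([*up,.415],speed=.1)
r.grab(50);k=r.sense();print('grab',k['opening'],k['gripper_force'],k['contact_force'].round(1),k['clock'])
```

```text
1.2 [320.4 198.1] seen 320.6 206.7
1.35 [321.  201.2] seen 320.6 206.7
1.5 [321.1 204.7] seen 320.6 206.7
0.4 [ -17.8  -27.9  104.5   14.8   77.5 -120. ]
0.75 [ -24.6  -40.6  118.2   22.9   71.8 -128.1]
0.9 [ -25.9  -42.9  121.2   23.6   71.7 -129.6]
grab 0.022383593347150687 49.99402141715109 [-0.5  0.1 -0.4] 34.8167
```

Run:
```python
from h import *
def pose(th,de=.12,rad=.120):
    b=th+de;g=W(-.017*np.sin(th)-rad*np.sin(b),-.055,.115+.017*np.cos(th)+rad*np.cos(b))
    M=ori(min(np.degrees(b),38));return tcp(g,M),eul(M)
f0=r.sense()['contact_force']
for b in np.r_[.06,.12,np.arange(.2,1.05,.06)]:
    de=min(b,.12);th=b-de
    P,o=pose(th,de);r.servo_line(P,o,speed=.08);s=r.sense();d=s['contact_force']-f0
    t=-EX*np.cos(b)-[0,0,np.sin(b)];ra=-EX*np.sin(b)+[0,0,np.cos(b)]
    print(round(th,2),'tan',round(d@t,1),'rad',round(d@ra,1),'y',round(d@EY,1),(s['tcp_pos']-P).round(4),round(s['opening'],4))
    if -d@t>25 or np.linalg.norm(d)>45: break
print(s['clock']);snap('scene','s9');snap('top','t9')
```

```text
0.0 tan -2.6 rad 0.8 y -0.1 [-0.0001  0.0001  0.0004] 0.0225
0.0 tan -2.8 rad -0.9 y 0.9 [ 0.0002  0.0001 -0.    ] 0.0229
0.08 tan -3.7 rad -0.5 y 1.2 [ 0.0003  0.0001 -0.    ] 0.0224
0.14 tan -3.8 rad -2.3 y 1.4 [ 0.0002  0.0001 -0.    ] 0.0229
0.2 tan -4.2 rad -2.3 y 1.6 [ 0.0002  0.0001 -0.0001] 0.0222
0.26 tan -5.0 rad -2.4 y 2.1 [ 0.0002  0.0001 -0.0001] 0.0228
0.32 tan -4.8 rad -5.6 y 1.5 [ 0.0002  0.0002 -0.0001] 0.0225
0.38 tan -6.3 rad -5.9 y 1.9 [ 0.0002  0.0002 -0.0001] 0.0227
0.44 tan -4.9 rad -6.4 y 2.5 [ 0.0002  0.0002 -0.0001] 0.0226
0.5 tan -6.3 rad -7.6 y 2.0 [0.0002 0.0002 0.    ] 0.0227
0.56 tan -7.5 rad -7.7 y 2.0 [0.0003 0.0003 0.0006] 0.0226
0.62 tan -5.6 rad -4.1 y 2.0 [0.0003 0.0003 0.0014] 0.0226
0.68 tan -7.0 rad -2.6 y 2.4 [0.0003 0.0003 0.0019] 0.0227
0.74 tan -8.1 rad -2.8 y 4.0 [0.0005 0.0004 0.0026] 0.0224
0.8 tan -17.0 rad -12.4 y 4.0 [0.0015 0.0008 0.005 ] 0.0228
0.86 tan -26.4 rad -22.2 y 4.2 [0.0026 0.0013 0.008 ] 0.0226
40.2083
```

Run:
```python
from h import *
b=.83+.12;th=.83
g=W(-.017*np.sin(th)-.120*np.sin(b),-.055,.115+.017*np.cos(th)+.120*np.cos(b));M=ori(38)
r.servo_line(tcp(g,M),eul(M),speed=.03);r.wait(.3)
s=r.sense();print(s['contact_force'].round(1),s['opening'],s['clock'],s['joint_vel'].round(2))
a=snap('scene','s10')['frame'];t=snap('top','t10')['frame']
c=np.hstack([cv2.resize(a[125:265,220:360],(450,450),interpolation=cv2.INTER_CUBIC),cv2.resize(t[130:240,235:320],(348,450),interpolation=cv2.INTER_CUBIC)])
cv2.imwrite('pics/c10.png',np.clip(c*1.5,0,255).astype(np.uint8)[:,:,::-1])
```

```text
[22.1  9.1  8.7] 0.022839901440275496 40.8917 [-0.02  0.05 -0.11  0.01 -0.02  0.05]
```

View pics/c10.png

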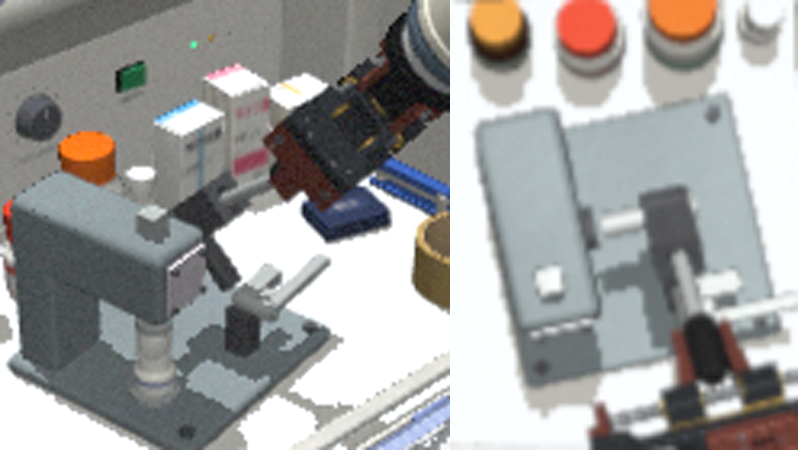

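The hub is turned to its stop: the nose is down past the flat catch and the ram is lowered, with the fingers holding the grip. The force has an outward component along the bar, though, so the bar may have crept a few mm out. I'll ease back slightly, push it along its axis to confirm it is home, then pull again.

```bash
cat >> h.py <<'E'
def pose(th,de=.12,rad=.120):
    b=th+de;g=W(-.017*np.sin(th)-rad*np.sin(b),-.055,.115+.017*np.cos(th)+rad*np.cos(b))
    M=ori(min(np.degrees(b),38));return tcp(g,M),eul(M)
def rep(th,rad,b):
    P,_=pose(th,.12,rad);s=r.sense();d=s['contact_force'];e=s['tcp_pos']-P
    t=-EX*np.cos(b)-[0,0,np.sin(b)];ra=-EX*np.sin(b)+[0,0,np.cos(b)]
    print(th,round(rad,4),'F tan',round(d@t,1),'rad',round(d@ra,1),'err tan',(e@t).round(4),'rad',(e@ra).round(4),s['clock']);return d@t,d@ra
E
python3 - <<'E'
from h import *
r.servo_line(*pose(.70),speed=.03);rep(.70,.12,.82)
for rad in np.arange(.119,.1089,-.001):
    r.servo_line(*pose(.70,.12,rad),speed=.02);t,a=rep(.70,rad,.82)
    if a>18: break
E
```

```text
0.7 0.12 F tan -0.8 rad 7.1 err tan -0.0009 rad 0.0013 41.7333
0.7 0.119 F tan -0.4 rad 14.5 err tan -0.0016 rad 0.0021 41.9833
0.7 0.118 F tan -0.2 rad 19.7 err tan -0.0024 rad 0.0029 42.2333
```

Run:
```python
from h import *
for rad in(.117,.116): 
    r.servo_line(*pose(.70,.12,rad),speed=.02);rep(.70,rad,.82)
for th,rad in((.74,.1165),(.78,.117),(.82,.117),(.86,.117),(.89,.117),(.92,.117)):
    r.servo_line(*pose(th,.12,rad),speed=.03);t,a=rep(th,rad,.87)
    if -t>22: break
r.wait(.4);rep(th,rad,.87)
s=r.sense();print(s['opening'],s['contact_force'],s['torque'])
snap('scene','s11');w=snap('wrist','w11');a=load('s10')
# does the scene picture match the previous fully-pulled one
d=cv2.absdiff(load('s11')['frame'][125:265,220:360],a['frame'][125:265,220:360]).sum(2);print((d>90).sum())
# expected wrist rows of mouth & grip lower edge
th=.75
for n,X in(('mouth',W(-.055*np.sin(th),-.055,.115+.055*np.cos(th))),('gripedge',W(-.017*np.sin(th)-.092*np.sin(.87),-.055,.115+.017*np.cos(th)+.092*np.cos(.87)))): print(n,proj(w,X).round(1),proj(load('s11'),X).round(1))
g=w['frame'].astype(int).sum(2)
c=int(proj(w,X)[0]); print([(k,int(g[k,c-2:c+3].mean())) for k in range(140,270,3)])
```

```text
0.7 0.117 F tan -0.6 rad 21.8 err tan -0.003 rad 0.0035 42.4833
0.7 0.116 F tan -0.6 rad 24.6 err tan -0.0034 rad 0.0039 42.7333
0.74 0.1165 F tan -5.8 rad 17.0 err tan -0.004 rad 0.0034 43.0583
0.78 0.117 F tan -10.4 rad 7.9 err tan -0.0051 rad 0.0033 43.3917
0.82 0.117 F tan -17.5 rad 3.6 err tan -0.007 rad 0.0038 43.7167
0.86 0.117 F tan -24.5 rad -2.8 err tan -0.0092 rad 0.0045 44.0417
0.86 0.117 F tan -25.5 rad -2.4 err tan -0.0092 rad 0.0045 44.4417
0.022872449066230083 [16.53707272  9.71632684 17.92461684] [ 1.90036507 -4.26384166  0.88616647]
44
mouth [277.3 254.1] [290.7 185.8]
gripedge [277.4 266.1] [305.8 180.6]
[(140, 313), (143, 314), (146, 320), (149, 319), (152, 318), (155, 320), (158, 300), (161, 435), (164, 260), (167, 162), (170, 182), (173, 180), (176, 188), (179, 185), (182, 185), (185, 193), (188, 188), (191, 187), (194, 189), (197, 188), (200, 192), (203, 190), (206, 187), (209, 188), (212, 185), (215, 189), (218, 98), (221, 89), (224, 82), (227, 88), (230, 76), (233, 191), (236, 190), (239, 186), (242, 147), (245, 169), (248, 201), (251, 22), (254, 37), (257, 32), (260, 15), (263, 31), (266, 42), (269, 26)]
```

Run:
```python
from station import r
print(r.hand_in())
```

```text
the job is handed in; nothing more can be done
None
```

The job is handed in at about 44 s: the lever bar was pushed home in the socket, then the catch was flipped flat, and the gripper is holding the lever pulled against the hub's stop; the tape roll, stapler and ink pad were not touched.

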